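# Empty the catch tray of the cast ejector press, eject the last casts and fill the tote

### The arm

A 6-joint arm with a two-finger parallel gripper is mounted at the origin on a cart in front of the work surface, level with it; the furniture and walls round the work are solid. World frame = base frame: x ahead of the robot, y to its left, z up, the work surface at z = 0. Lengths are in mm, angles in rad, forces in N, time in s.
With the tool pointing down it reaches from about 350 to 775 mm from the base axis. Payload 5.5 kg.
Tool frame: the origin (TCP) lies midway between the tips of the shut fingers; the grasp point (between the pads) lies 19 mm behind it; z points along the fingers, y is the line along which they close (so a half turn about z gives the same grasp; the last joint's range is limited). The gripper opens to 85 mm and grips with 20 to 120 N. Pads are 22 mm wide; open, the fingers measure 114 mm over their backs; the gripper's body (76 mm by 85 mm) begins 54 mm behind the grasp point. The pads swing forward as they close: fully open they stand 13 mm farther back than shut.
Start: joints at [1.157, 0.313, 0.046, 1.304, 0, 1.431], TCP at [155.499, 553.617, 231.323] pointing down, gripper open.
Joint ranges: [-2.76, 2.76], [-0.86, 1.69], [-1.03, 1.26], [-2.2, 2.34], [-1.47, 1.5], [-3.14, 3.14]. Speed limits (rad/s): [2.57, 2.57, 3.14, 3.14, 3.14, 3.14].

### API

Orientations are given as a 3x3 rotation matrix whose columns are the frame's x, y, z axes.
In Python, from cell import robot gives the robot as it stands.
- The arm moves only by the tool play_rows, never from a script. Its argument "motion" is a list that holds one entry, the list of rows, each a list of 7 numbers: the shift along the tool's x, y, z in cm, then the turn, a rotation vector about the tool's x, y, z in rad, then the gripper command: -1 is fully open, 1 is shut, values between are in proportion. A call has 1 to 20 rows; each row is the pose to reach, as a shift and turn from the pose commanded when the call began, along the tool's axes at that moment; what a row does not reach only later rows make up. A row lasts 1/12 s, in which the tool goes at most 41.7 mm and 7.16 degrees, less where a joint would pass 70% of its speed; a pose out of reach is approached as far as the arm can. A call with a gripper value outside its range is refused whole. The fingers move at their own pace and stop on an object; "squeeze" is the grip in N (left out, the last holds). Time passes only in rows, so rows that repeat a pose let the fingers close. It gives the time, the measured TCP pose, the force, the opening and the grip force at its end, in the units of the state.
- robot.get_state(): the state, without advancing time (a new reading comes with each control period).
- robot.snapshot(name): name is "scene" or "top"; returns a dict with "color" (420x560x3 uint8, blue, green, red), "z_map" (420x560 float32, mm along the optical axis (not along the pixel's ray), 0 where there is no reading), "fx", "fy", "cx", "cy" (pixels), "k1" (the pictures are not rectified: a ray, as slopes to the right and down, at radius r is drawn at 1 + k1 r^2 times it, then the intrinsics apply), "rvec" (rotation vector, rad) and "tvec" (3), from world to camera coordinates, as OpenCV has them. Camera axes: x right, y down, z forward; pixel columns grow to the right and rows downward; lengths in mm; the calibration is good to about 2 mm. A picture is of the moment at which its call begins.
- robot.finish_job(): hands the job in; it is judged then, once.
The state is a dict: "t": time; "q": joint angles; "qd": joint speeds; "joint_efforts": joint torques, N m; "eef_pos": TCP position; "tool_rot": TCP orientation; "contact_force": force on the tool from outside, world axes, zero at the start; "moment": the same for the moment, N m; "grip_width": finger opening in mm; "grasp_force": force on a finger pad.
Only numpy, scipy, OpenCV 4.12 (cv2) and the standard library are available. Lean on these libraries where they do the work, as an engineer would, in place of code of your own. Each camera call takes 0.05 s, during which the arm holds its last target. There are 200 camera calls.

### The job

First collect all the finished casts and the denture lying in the catch tray of the cast ejector press into the blue tote. Then, with the tray empty, press the yellow treadle all the way down to its stop so that the press pushes what is left on its bed into the tray, let the treadle come back up, and collect that into the tote too. Do not take casts off the bed by hand, and leave the pot, the felt wheel and the rough denture that stand on the bench to the right as they are.

Things in the scene. Friction and masses are not known exactly. Their poses are not given: they have to be found in the camera images.
- press: fixed grey bench press with its catch tray in front. Origin at worktop level under the middle of the bed's front edge; x away from the robot (to the housing), y left, z up. Grey housing 125 mm high from x = 92 mm back, y -115 to 115 mm
- bed_front (a point): middle of the front edge of the press's aluminium bed, axes as the press. The bed is level, 22 mm above the worktop, 90 mm deep (toward +x), y -100 to 100 mm, with cheeks 36 mm high at both sides; at its front edge a step of 16 mm drops into the tray
- treadle (a joint): angle of the yellow spring treadle right of the press: 0 up, 0.28 rad at its lower stop; springs back when let go (8 to 14 N on the pad at the stop). Drives the pusher 336 mm per rad toward the tray: at the stop its face is 14 mm past the bed's front edge, so casts drop into the tray close to the bed
- treadle_pad (a point): centre of the top face of the treadle's ribbed yellow pad, 66 mm (along press x) x 50 mm; about 69 mm above the worktop when up, it goes down 43 mm to the stop. The hinge lies 155 mm behind it (press +x), 7 mm lower
- tray_in (a point): centre of the catch tray's black floor, 6 mm above the worktop, axes as the press. Inside 165 mm deep (x) and 300 mm wide (y), from the bed's front edge toward the robot; steel walls 5 mm thick, tops 22 mm above the worktop, at front, sides and beside the bed
- tote: loose open blue plastic tote, 200 (own x) x 225 (own y) x 55 mm high, walls and floor 5 mm thick; origin at the centre of its underside. Stands on a 2.5 mm mat at the left; behind it, from about 0.57 m ahead of the robot, stands the tall polishing lathe: keep the arm clear of it
- cast_gold: U-shaped plaster cast of a jaw, golden yellow; 50 (own x) x 62 (own y) x 27 mm overall, its solid lower part 18 mm high is what can be gripped; origin at the centre of its underside, own z up, round of the U at own -x, open ends at +x (about 55 mm across the middle of its legs). Starts lying in the catch tray, own y roughly along the tray's depth; may be absent.
- cast_cream: U-shaped plaster cast of a jaw, cream; 50 (own x) x 62 (own y) x 31 mm overall, its solid lower part 22 mm high is what can be gripped; origin at the centre of its underside, own z up, round of the U at own -x, open ends at +x (about 55 mm across the middle of its legs). Starts lying in the catch tray, own y roughly along the tray's depth; may be absent.
- cast_blue: U-shaped plaster cast of a jaw, blue; 50 (own x) x 62 (own y) x 35 mm overall, its solid lower part 26 mm high is what can be gripped; origin at the centre of its underside, own z up, round of the U at own -x, open ends at +x (about 55 mm across the middle of its legs). Starts lying in the catch tray, own y roughly along the tray's depth; may be absent.
- denture: pink denture with white teeth, U-shaped, 46 (own x) x 58 (own y) x 18 mm overall, its solid lower part 9 mm high is what can be gripped; origin at the centre of its underside, round of the U at own -x, open ends at +x (about 50 mm across the middle of its legs). Starts lying in the catch tray, own y roughly along the tray's depth; may be absent.
- bed_cast_cream: U-shaped plaster cast of a jaw, cream; 50 (own x) x 62 (own y) x 31 mm overall, its solid lower part 22 mm high is what can be gripped; origin at the centre of its underside, own z up, round of the U at own -x, open ends at +x (about 55 mm across the middle of its legs). Starts on the press bed in front of the pusher, own x roughly along the pushing direction; may be absent.
- bed_cast_blue: U-shaped plaster cast of a jaw, blue; 50 (own x) x 62 (own y) x 35 mm overall, its solid lower part 26 mm high is what can be gripped; origin at the centre of its underside, own z up, round of the U at own -x, open ends at +x (about 55 mm across the middle of its legs). Starts on the press bed in front of the pusher, own x roughly along the pushing direction; may be absent.
- rough_denture: bystander: pink unfinished denture, 46 x 58 x 18 mm, on the bench right of the treadle; stays where it is
- pot: bystander: clear powder pot with cream lid, 76 mm wide, 74 mm high, on the bench at the right; stays
- wheel: bystander: pale felt wheel, 50 mm wide, 15 mm high, on the bench at the right; stays

How it is judged:
By the outcome, as a careful person would: the job done as asked, in the order asked, and still so for the second after the job is handed in, with the robot touching nothing.
Of cast_gold, cast_cream, cast_blue, denture only 3 to 4 are there at a start; the rules pass over those that are not, and their reading is None.
Of bed_cast_cream, bed_cast_blue only 1 to 2 are there at a start; the rules pass over those that are not, and their reading is None.
At some moment in a run one of cast_gold, cast_cream, cast_blue, denture may be knocked a few centimetres aside while the robot is not near it.
Once in a run the grip may slacken for a moment while it holds something.
It also fails if it takes over 210 s, if anything falls off the work surface, if the arm or the gripper's body presses on something with over 40 N, if the wrist force passes 120 N, or if a joint passes its speed limit or range.

## Working session

There is one attempt and no reset: what is moved stays moved. The work goes in short steps, Python scripts to look and compute and a tool call to move; the robot and the scene stay as the last step left them, time stands still between calls to the robot, and variables do not carry over. Pictures are saved under pics/ and viewed, at most 14 in all, crops included, and the job is handed in when it is done.

Besides the shell and the picture viewer there is one more tool, called after "Request:" as a command line: name --argument value ..., lists and objects as JSON in quotes. play_rows: Moves the arm, as the interface text tells. Its arguments: {"type":"object","properties":{"motion":{"type":"array","items":{"type":"array","items":{"type":"array","items":{"type":"number"}}}},"squeeze":{"type":"number"}},"required":["motion"]}

```bash
ls; mkdir -p pics; cat > h.py <<'E'
import numpy as np, cv2
from cell import robot
def snap(n,save=None):
    s=robot.snapshot(n)
    if save: cv2.imwrite('pics/'+save,s['color'])
    s['R']=cv2.Rodrigues(np.array(s['rvec'],float))[0]; s['t']=np.array(s['tvec'],float).ravel()
    return s
def rays(s,px):
    px=np.atleast_2d(px).astype(float)
    d=np.stack([(px[:,0]-s['cx'])/s['fx'],(px[:,1]-s['cy'])/s['fy']],1)
    u=d.copy()
    for _ in range(20): u=d/(1+s['k1']*(u**2).sum(1,keepdims=True))
    return np.c_[u,np.ones(len(u))]
def plane(s,px,z):
    r=rays(s,px)@s['R']; c=-s['R'].T@s['t']
    return c+r*((z-c[2])/r[:,2])[:,None]
def cloud(s):
    h,w=s['z_map'].shape; v,u=np.mgrid[:h,:w]
    r=rays(s,np.c_[u.ravel(),v.ravel()])*s['z_map'].ravel()[:,None]
    return ((r-s['t'])@s['R']).reshape(h,w,3)
E
python3 - <<'E'
from h import *
for n in ('scene','top'):
    s=snap(n,n+'0.png'); print(n,s['fx'],s['k1'],-s['R'].T@s['t'],s['R'].round(2).tolist())
    np.save(n+'0.npy',cloud(s))
st=robot.get_state(); print({k:np.round(v,3).tolist() for k,v in st.items()})
E
```

```text
pics
scene 409.35773399796994 -0.06995889476759393 [ 78.25862431 847.36578677 627.44752935] [[-0.89, -0.45, -0.0], [-0.22, 0.44, -0.87], [0.39, -0.78, -0.49]]
top 460.94364989078014 -0.07429044237868435 [ 335.18663254  -26.31817923 1325.25475303] [[0.02, -1.0, 0.02], [-0.99, -0.02, -0.14], [0.14, -0.01, -0.99]]
{'t': 0.1, 'q': [1.157, 0.314, 0.045, 1.304, 0.0, 1.431], 'qd': [0.001, -0.002, 0.002, -0.001, -0.001, -0.002], 'joint_efforts': [0.003, -48.173, 29.924, 0.013, -0.0, -0.0], 'eef_pos': [155.289, 553.174, 230.509], 'tool_rot': [[-0.963, 0.27, -0.001], [0.27, 0.963, -0.001], [0.0, -0.002, -1.0]], 'contact_force': [-0.111, -1.073, -0.257], 'moment': [-0.041, -0.007, 0.039], 'grasp_force': 0.0, 'grip_width': 85.53}
```

View pics/top0.png

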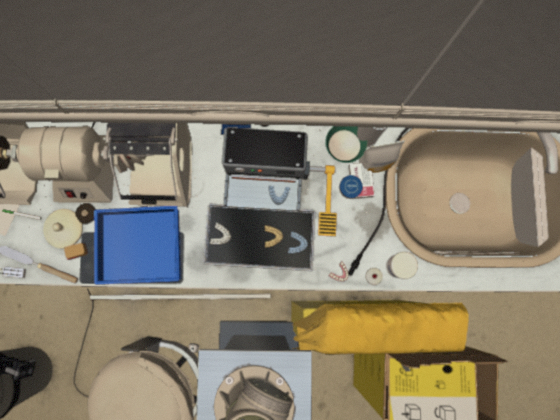

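View pics/scene0.png

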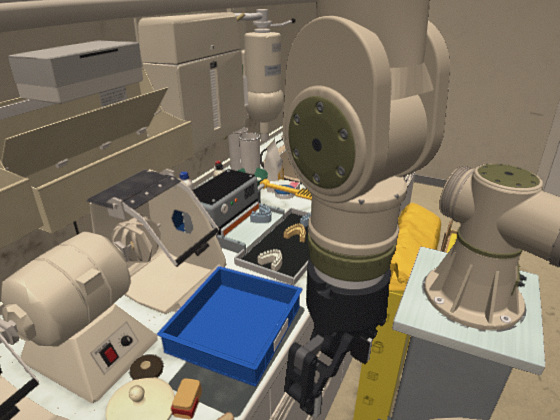

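Top view: cream (219,233), gold (273,236) and blue (298,241) casts lie in the tray, and a blue cast is on the bed (280,195). There's no denture in the tray. Treadle pad (327,223), tote (138,246).

```bash
cat > seg.py <<'E'
from h import *
def seg(s,C,box=(195,120,325,275)):
    """colour/height segmentation of casts in top view -> list of (name, pts)"""
    hsv=cv2.cvtColor(s['color'],cv2.COLOR_BGR2HSV); H,S,V=cv2.split(hsv)
    return H,S,V
def casts(s,C,x0,x1,y0,y1,zmin,zmax):
    """blobs by height inside a world region; prints centre, axis, mean colour"""
    X,Y,Z=C[...,0],C[...,1],C[...,2]
    m=((X>x0)&(X<x1)&(Y>y0)&(Y<y1)&(Z>zmin)&(Z<zmax)).astype(np.uint8)
    n,l,st,_=cv2.connectedComponentsWithStats(m,connectivity=8)
    out=[]
    for i in range(1,n):
        if st[i,4]<60: continue
        k=l==i; P=C[k]; (c,wh,a)=cv2.minAreaRect(P[:,:2].astype(np.float32))
        out.append((P,c,wh,a)); px=np.argwhere(k).mean(0)[::-1]
        print('px',px.round(0),'n',len(P),'rect c',np.round(c,1),'wh',np.round(wh,1),'ang',round(a,1),'mean',P.mean(0).round(1),'zmax',np.percentile(P[:,2],[50,98]).round(1),'bgr',s['color'][k].mean(0).round(0))
    return out
E
python3 - <<'E'
from seg import *
s=snap('top'); C=cloud(s)
cv2.imwrite('pics/c1.png',cv2.resize(s['color'][120:280,85:385],None,fx=2.6,fy=2.6,interpolation=cv2.INTER_CUBIC))
casts(s,C,380,620,-160,160,14,60)
hsv=cv2.cvtColor(s['color'],cv2.COLOR_BGR2HSV)
for n,lo,hi,b in (('pad',(18,120,120),(32,255,255),(200,320,240,345)),('tote',(105,150,60),(125,255,255),(195,85,290,190)),('trayfloor',(0,0,0),(180,255,60),(200,200,272,318))):
    m=cv2.inRange(hsv,lo,hi); k=np.zeros_like(m); k[b[0]:b[2],b[1]:b[3]]=m[b[0]:b[2],b[1]:b[3]]
    cs=max(cv2.findContours(k,0,2)[0],key=cv2.contourArea); h=cv2.convexHull(cs)
    ap=cv2.minAreaRect(h); bx=cv2.boxPoints(ap)
    z={'pad':69,'tote':57.5,'trayfloor':6}[n]
    print(n,bx.round(1).tolist(),plane(s,bx,z).round(1)[:,:2].tolist(), 'ctr',plane(s,bx.mean(0),z).round(1), 'depth z',np.nanmedian(C[...,2][k>0]))
for p in ((327,223),(138,246),(259,260),(240,190),(60,370)): print(p,C[p[1],p[0]].round(1))
E
```

```text
px [258. 204.] n 2129 rect c [503.4  -4.5] wh [301.9 241.4] ang 87.6 mean [563.2  -3.2  25. ] zmax [22.  53.8] bgr [169. 168. 161.]
px [221. 235.] n 201 rect c [470.4 101.3] wh [49.5 61. ] ang 73.1 mean [470.3 101.2  29.7] zmax [29.5 38.1] bgr [149. 161. 165.]
px [273. 236.] n 189 rect c [470.7 -46.6] wh [59.8 45.5] ang 1.0 mean [471.7 -46.4  26.3] zmax [25.9 35.4] bgr [ 94. 136. 158.]
px [298. 243.] n 203 rect c [ 452.2 -116.5] wh [48.1 61.9] ang 81.6 mean [ 451.6 -115.9   33.4] zmax [33.2 42.8] bgr [139. 130. 118.]
pad [[320.0, 200.0], [335.0, 200.0], [335.0, 235.0], [320.0, 235.0]] [[569.7, -174.8], [570.5, -216.6], [472.7, -216.3], [472.0, -174.9]] ctr [[ 520.9 -195.6   69. ]] depth z 67.75263130554531
tote [[117.9000015258789, 208.39999389648438], [176.6999969482422, 205.1999969482422], [180.6999969482422, 279.8999938964844], [122.0, 283.1000061035156]] [[537.8, 388.8], [549.7, 224.0], [343.2, 204.0], [331.2, 365.1]] ctr [[439.4 295.   57.5]] depth z 7.683255684444889
trayfloor [[208.60000610351562, 260.6000061035156], [212.1999969482422, 206.39999389648438], [311.5, 213.0], [307.8999938964844, 267.29998779296875]] [[399.7, 136.0], [556.7, 130.9], [542.5, -157.6], [385.6, -147.9]] ctr [[470.6  -9.6   6. ]] depth z 5.8940716203207355
(327, 223) [ 506.1 -194.7   65.2]
(138, 246) [437.4 339.3  10.3]
(259, 260) [404.4  -7.8  -0.6]
(240, 190) [603.2  50.5  23.2]
(60, 370) [ -83.7  927.2 -875. ]
```

View pics/c1.png

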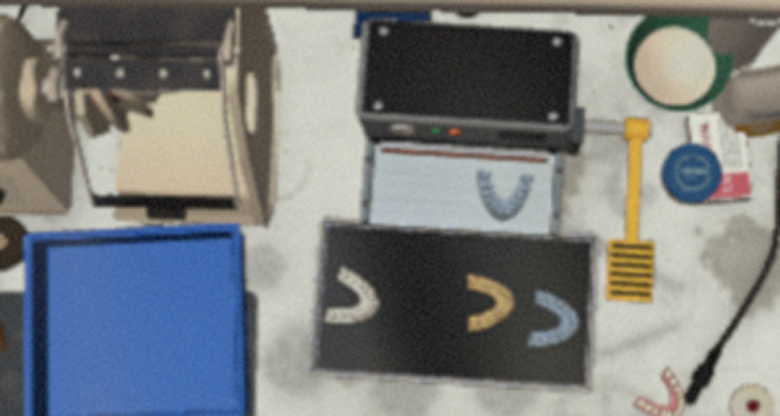

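The scene holds three tray casts (cream, gold, blue), all with their round toward -y, plus one blue cast on the bed. I'll start with cream, approaching from above.

```bash
cat >> h.py <<'E'
def go(*targets):
    """print shift(cm, tool axes)+rotvec from the present pose to each (x,y,z,yaw of tool x deg)"""
    from scipy.spatial.transform import Rotation as Ro
    st=robot.get_state(); p=np.array(st['eef_pos']); R=np.array(st['tool_rot'])
    for x,y,z,a in targets:
        a=np.deg2rad(a); c,sn=np.cos(a),np.sin(a); T=np.array([[c,sn,0],[sn,-c,0],[0,0,-1]])
        print((x,y,z),'->',((R.T@(np.array([x,y,z])-p))/10).round(2),Ro.from_matrix(R.T@T).as_rotvec().round(3))
E
python3 - <<'E'
from h import *
go((300,330,220,110),(470,101,110,73),(470,101,4,73))
E
```

```text
(300, 330, 220) -> [-19.97 -17.58   1.08] [-0.001  0.     0.948]
(470, 101, 110) -> [-42.53 -35.02  12.1 ] [-1.000e-03  1.000e-03  1.594e+00]
(470, 101, 4) -> [-42.53 -35.    22.7 ] [-1.000e-03  1.000e-03  1.594e+00]
```

Request:
play_rows --motion '[[[-20,-17.6,1,0,0,0.9,-1],[-20,-17.6,1,0,0,0.9,-1],[-20,-17.6,1,0,0,0.9,-1],[-20,-17.6,1,0,0,0.9,-1],[-20,-17.6,1,0,0,0.9,-1],[-20,-17.6,1,0,0,0.9,-1],[-20,-17.6,1,0,0,0.9,-1],[-42.5,-35,9,0,0,1.594,-1],[-42.5,-35,9,0,0,1.594,-1],[-42.5,-35,9,0,0,1.594,-1],[-42.5,-35,9,0,0,1.594,-1],[-42.5,-35,9,0,0,1.594,-1],[-42.5,-35,9,0,0,1.594,-1],[-42.5,-35,12,0,0,1.594,-1],[-42.5,-35,12,0,0,1.594,-1],[-42.5,-35,12,0,0,1.594,-1],[-42.5,-35,12,0,0,1.594,-1]]]' --squeeze 60

```text
t: 1.57
eef_pos: [469.2, 101.1, 110.3]
tool_rot: [[0.295, 0.956, -0.003], [0.956, -0.295, 0.0], [-0.001, -0.003, -1.0]]
contact_force: [-0.9, 0.1, 1.1]
grip_width: 85.4
grasp_force: 0.0
```

```bash
python3 - <<'E'
from seg import *
s=snap('scene','s1.png'); t=snap('top','t1.png'); C=cloud(t)
casts(t,C,395,540,-148,140,14,45)
go((470,101,4,73))
E
```

```text
px [273. 236.] n 192 rect c [470.7 -46.6] wh [59.6 45.5] ang 1.0 mean [471.5 -46.4  25.8] zmax [25.3 35.4] bgr [ 94. 136. 158.]
px [225. 238.] n 75 rect c [461.8  89.7] wh [18.  40.2] ang 50.0 mean [462.2  89.3  30.3] zmax [30.4 38.6] bgr [135. 148. 153.]
px [298. 243.] n 202 rect c [ 452.9 -116.6] wh [48.2 60.1] ang 81.6 mean [ 451.8 -115.9   33.9] zmax [32.9 43.1] bgr [140. 131. 119.]
(470, 101, 4) -> [-0.12  0.07 10.79] [-0. -0.  0.]
```

View pics/s1.png

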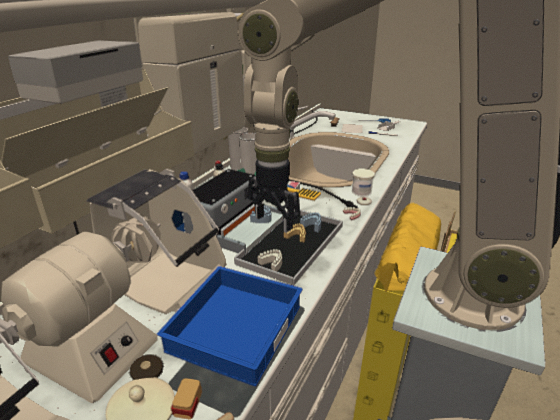

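The scene view shows the gripper directly above the cream cast (268,258). Now I'll descend and grip.

Request:
play_rows --motion '[[[-0.1,0,4,0,0,0,-1],[-0.1,0,7,0,0,0,-1],[-0.1,0,9,0,0,0,-1],[-0.1,0,10.2,0,0,0,-1],[-0.1,0,10.8,0,0,0,-1],[-0.1,0,10.8,0,0,0,-1],[-0.1,0,10.8,0,0,0,1],[-0.1,0,10.8,0,0,0,1],[-0.1,0,10.8,0,0,0,1],[-0.1,0,10.8,0,0,0,1],[-0.1,0,10.8,0,0,0,1],[-0.1,0,10.8,0,0,0,1],[-0.1,0,10.8,0,0,0,1],[-0.1,0,10.8,0,0,0,1]]]' --squeeze 60

```text
t: 2.83
eef_pos: [471.1, 101.2, 5.4]
tool_rot: [[0.293, 0.956, 0.003], [0.956, -0.293, 0.001], [0.002, 0.003, -1.0]]
contact_force: [-3.0, 0.9, 10.2]
grip_width: 52.6
grasp_force: 58.4
```

Request:
play_rows --motion '[[[0,0,-3,0,0,0,1],[0,0,-6,0,0,0,1],[0,0,-9,0,0,0,1],[0,0,-11,0,0,0,1],[0,0,-11.5,0,0,0,1],[0,0,-11.5,0,0,0,1]]]'

```text
t: 3.33
eef_pos: [471.4, 100.9, 120.5]
tool_rot: [[0.293, 0.956, 0.005], [0.956, -0.293, 0.0], [0.002, 0.005, -1.0]]
contact_force: [-0.1, -0.9, -0.8]
grip_width: 52.5
grasp_force: 61.2
```

```bash
python3 - <<'E'
from h import *
t=snap('top')
for p in ((95,209),(180,207),(182,282),(92,285)): print(plane(t,p,57.5).round(0))
go((464,393,118,93),(464,393,20,93))
st=robot.get_state(); print(st['eef_pos'],st['grip_width'],st['grasp_force'],st['contact_force'])
E
```

```text
[[535. 454.  58.]]
[[545. 215.  58.]]
[[338. 200.  58.]]
[[324. 448.  58.]]
(464, 393, 118) -> [27.76 -9.15  0.09] [ 0.002 -0.    -0.349]
(464, 393, 20) -> [27.75 -9.17  9.89] [ 0.002 -0.    -0.349]
[470.25734936 100.79851526 118.84811819] 52.5831505969394 61.16339340500417 [-0.04429443  0.13854099 -1.13175832]
```

Request:
play_rows --motion '[[[3,-1,0,0,0,-0.05,1],[6.5,-2.1,0,0,0,-0.1,1],[10,-3.3,0,0,0,-0.15,1],[13.5,-4.4,0,0,0,-0.2,1],[17,-5.6,0,0,0,-0.25,1],[20.5,-6.7,0,0,0,-0.3,1],[24,-8,0,0,0,-0.35,1],[26.5,-8.8,0,0,0,-0.35,1],[27.7,-9.2,0,0,0,-0.35,1],[27.7,-9.2,3,0,0,-0.35,1],[27.7,-9.2,6,0,0,-0.35,1],[27.7,-9.2,8.5,0,0,-0.35,1],[27.7,-9.2,10,0,0,-0.35,1],[27.7,-9.2,10.8,0,0,-0.35,1],[27.7,-9.2,10.8,0,0,-0.35,1],[27.7,-9.2,10.8,0,0,-0.35,1]]]'

```text
t: 4.72
eef_pos: [462.4, 391.6, 9.3]
tool_rot: [[-0.052, 0.999, -0.002], [0.999, 0.052, -0.001], [-0.001, -0.002, -1.0]]
contact_force: [0.3, -0.3, -0.9]
grip_width: 52.4
grasp_force: 60.6
```

Request:
play_rows --motion '[[[0,0,0,0,0,0,-0.8],[0,0,0,0,0,0,-0.8],[0,0,0,0,0,0,-0.8],[0,0,0,0,0,0,-0.8],[0,0,-3,0,0,0,-0.8],[0,0,-6,0,0,0,-1],[0,0,-9,0,0,0,-1],[0,0,-11,0,0,0,-1],[0,0,-11,0,0,0,-1]]]'

```text
t: 5.47
eef_pos: [465.6, 394.5, 126.2]
tool_rot: [[-0.053, 0.999, 0.008], [0.999, 0.053, 0.005], [0.005, 0.008, -1.0]]
contact_force: [0.9, 0.8, -0.3]
grip_width: 85.5
grasp_force: 0.0
```

```bash
python3 - <<'E'
from seg import *
t=snap('top','t2.png'); C=cloud(t)
casts(t,C,395,540,-148,140,14,45)
go((471,-46,100,91),(471,-46,7,91))
E
```

```text
px [273. 236.] n 190 rect c [471.1 -46.6] wh [60.3 45.6] ang 1.0 mean [471.4 -46.4  25.8] zmax [25.6 34.4] bgr [ 95. 138. 160.]
px [298. 243.] n 204 rect c [ 452.4 -116.5] wh [48.2 61.1] ang 81.8 mean [ 451.7 -115.8   33.4] zmax [33.  42.8] bgr [141. 132. 120.]
(471, -46, 100) -> [-43.97  -1.72   2.21] [ 0.006 -0.003  0.036]
(471, -46, 7) -> [-44.    -1.77  11.51] [ 0.006 -0.003  0.036]
```

Request:
play_rows --motion '[[[-4,-0.2,0,0,0,0,-1],[-8,-0.4,0,0,0,0,-1],[-12,-0.6,0,0,0,0,-1],[-16,-0.8,0,0,0,0.03,-1],[-20,-1,0,0,0,0.03,-1],[-24,-1.2,0,0,0,0.03,-1],[-28,-1.4,0,0,0,0.03,-1],[-32,-1.5,0,0,0,0.03,-1],[-36,-1.6,0,0,0,0.036,-1],[-40,-1.7,0,0,0,0.036,-1],[-43,-1.7,1,0,0,0.036,-1],[-44,-1.7,2,0,0,0.036,-1],[-44,-1.7,4,0,0,0.036,-1],[-44,-1.7,5,0,0,0.036,-1],[-44,-1.7,5,0,0,0.036,-1]]]'

```text
t: 6.77
eef_pos: [466.3, -46.9, 67.0]
tool_rot: [[-0.016, 1.0, -0.006], [1.0, 0.016, 0.002], [0.002, -0.006, -1.0]]
contact_force: [-0.1, 0.6, 0.7]
grip_width: 85.4
grasp_force: 0.0
```

```bash
python3 - <<'E'
from h import *
go((471,-46,7,91))
E
```

```text
(471, -46, 7) -> [0.07 0.51 6.  ] [-0.006 -0.002 -0.001]
```

Request:
play_rows --motion '[[[0,0.4,3,0,0,0,-1],[0,0.4,5,0,0,0,-1],[0,0.4,6,0,0,0,-1],[0,0.4,6.1,0,0,0,-1],[0,0.4,6.1,0,0,0,1],[0,0.4,6.1,0,0,0,1],[0,0.4,6.1,0,0,0,1],[0,0.4,6.1,0,0,0,1],[0,0.4,6.1,0,0,0,1],[0,0.4,6.1,0,0,0,1],[0,0.4,6.1,0,0,0,1],[0,0.4,6.1,0,0,0,1],[0,0.4,3,0,0,0,1],[0,0.4,0,0,0,0,1],[0,0.4,-3,0,0,0,1],[0,0.4,-5,0,0,0,1],[0,0.4,-5.5,0,0,0,1],[0,0.4,-5.5,0,0,0,1]]]'

```text
t: 8.27
eef_pos: [474.9, -48.0, 127.6]
tool_rot: [[-0.017, 1.0, 0.005], [1.0, 0.017, -0.001], [-0.001, 0.005, -1.0]]
contact_force: [0.3, 0.3, -1.1]
grip_width: 51.0
grasp_force: 60.6
```

```bash
python3 - <<'E'
from h import *
go((464,330,120,93),(464,330,10,93))
E
```

```text
(464, 330, 120) -> [37.82 -0.45  0.71] [ 0.005  0.001 -0.035]
(464, 330, 10) -> [37.83 -0.5  11.71] [ 0.005  0.001 -0.035]
```

Request:
play_rows --motion '[[[3,0,0,0,0,0,1],[7,-0.1,0,0,0,0,1],[11,-0.1,0,0,0,0,1],[15,-0.2,0,0,0,0,1],[19,-0.3,0,0,0,0,1],[23,-0.3,0,0,0,-0.03,1],[27,-0.4,0,0,0,-0.03,1],[31,-0.4,0,0,0,-0.03,1],[35,-0.5,0,0,0,-0.03,1],[37,-0.5,0.7,0,0,-0.03,1],[37.8,-0.5,2,0,0,-0.03,1],[37.8,-0.5,5,0,0,-0.03,1],[37.8,-0.5,8,0,0,-0.03,1],[37.8,-0.5,10.5,0,0,-0.03,1],[37.8,-0.5,11.4,0,0,-0.03,1],[37.8,-0.5,11.4,0,0,-0.03,1],[37.8,-0.5,11.4,0,0,-0.03,1]]]'

```text
t: 9.68
eef_pos: [460.4, 329.3, 9.6]
tool_rot: [[-0.047, 0.999, -0.003], [0.999, 0.047, -0.002], [-0.001, -0.003, -1.0]]
contact_force: [-0.2, -0.5, -1.8]
grip_width: 48.1
grasp_force: 58.6
```

Request:
play_rows --motion '[[[0,0,0,0,0,0,-0.8],[0,0,0,0,0,0,-0.8],[0,0,0,0,0,0,-0.8],[0,0,0,0,0,0,-0.8],[0,0,-3,0,0,0,-0.8],[0,0,-6,0,0,0,-1],[0,0,-9,0,0,0,-1],[0,0,-11,0,0,0,-1],[0,0,-11,0,0,0,-1]]]'

```text
t: 10.43
eef_pos: [464.6, 331.9, 126.7]
tool_rot: [[-0.047, 0.999, 0.008], [0.999, 0.047, 0.004], [0.004, 0.008, -1.0]]
contact_force: [0.8, 0.3, 0.2]
grip_width: 85.3
grasp_force: 0.0
```

```bash
python3 - <<'E'
from seg import *
t=snap('top','t3.png'); C=cloud(t); s=snap('scene')
cv2.imwrite('pics/c3.png',np.vstack([cv2.resize(t['color'][120:290,85:385],(600,340)),cv2.resize(s['color'][180:380,130:400],(600,444))])[:600])
casts(t,C,395,540,-148,140,14,45)
go((453,-116,100,81.6),(453,-116,7,81.6))
E
```

```text
px [298. 243.] n 205 rect c [ 452.  -116.6] wh [48.5 61.2] ang 81.8 mean [ 451.4 -115.7   33.6] zmax [33.3 42.7] bgr [142. 133. 121.]
(453, -116, 100) -> [-44.58  -3.06   2.18] [ 0.002 -0.002  0.194]
(453, -116, 7) -> [-44.59  -3.08  11.48] [ 0.002 -0.002  0.194]
```

View pics/c3.png

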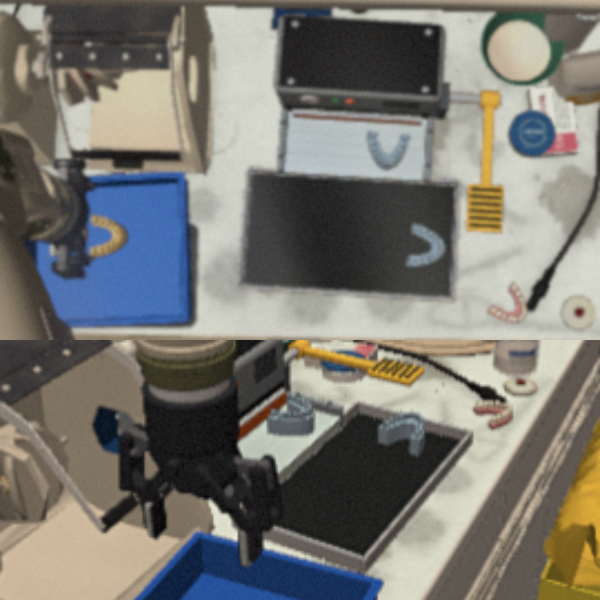

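The gold cast is in the tote (105,235 in the composite). Only the blue cast is left in the tray, so I'll fetch it.

Request:
play_rows --motion '[[[-4,-0.2,0,0,0,0,-1],[-8,-0.5,0,0,0,0.05,-1],[-12,-0.8,0,0,0,0.1,-1],[-16,-1.1,0,0,0,0.15,-1],[-20,-1.4,0,0,0,0.19,-1],[-24,-1.7,0,0,0,0.19,-1],[-28,-2,0,0,0,0.19,-1],[-32,-2.3,0,0,0,0.19,-1],[-36,-2.6,0,0,0,0.194,-1],[-40,-2.9,0,0,0,0.194,-1],[-43,-3.1,1,0,0,0.194,-1],[-44.5,-3.1,2,0,0,0.194,-1],[-44.5,-3.1,4,0,0,0.194,-1],[-44.5,-3.1,5,0,0,0.194,-1],[-44.5,-3.1,5,0,0,0.194,-1],[-44.5,-3.1,5,0,0,0.194,-1]]]'

```text
t: 11.87
eef_pos: [450.2, -115.1, 69.8]
tool_rot: [[0.147, 0.989, -0.003], [0.989, -0.147, 0.002], [0.001, -0.004, -1.0]]
contact_force: [1.2, 0.7, 0.6]
grip_width: 85.4
grasp_force: 0.0
```

```bash
python3 - <<'E'
from h import *
go((453,-116,8,81.6))
E
```

```text
(453, -116, 8) -> [-0.05  0.32  6.18] [-0.004 -0.001 -0.001]
```

Request:
play_rows --motion '[[[0,0.2,3,0,0,0,-1],[0,0.2,5,0,0,0,-1],[0,0.2,6,0,0,0,-1],[0,0.2,6.2,0,0,0,-1],[0,0.2,6.2,0,0,0,1],[0,0.2,6.2,0,0,0,1],[0,0.2,6.2,0,0,0,1],[0,0.2,6.2,0,0,0,1],[0,0.2,6.2,0,0,0,1],[0,0.2,6.2,0,0,0,1],[0,0.2,6.2,0,0,0,1],[0,0.2,6.2,0,0,0,1],[0,0.2,3,0,0,0,1],[0,0.2,0,0,0,0,1],[0,0.2,-3,0,0,0,1],[0,0.2,-5,0,0,0,1],[0,0.2,-5.5,0,0,0,1],[0,0.2,-5.5,0,0,0,1]]]'

```text
t: 13.37
eef_pos: [455.3, -116.7, 128.6]
tool_rot: [[0.146, 0.989, 0.005], [0.989, -0.146, -0.002], [-0.001, 0.005, -1.0]]
contact_force: [1.3, -0.4, -1.7]
grip_width: 53.6
grasp_force: 62.0
```

```bash
python3 - <<'E'
from h import *
go((464,265,120,93),(464,265,12,93))
E
```

```text
(464, 265, 120) -> [37.89 -4.73  0.79] [ 0.005  0.002 -0.199]
(464, 265, 12) -> [37.9  -4.78 11.58] [ 0.005  0.002 -0.199]
```

Request:
play_rows --motion '[[[3,-0.4,0,0,0,0,1],[7,-0.9,0,0,0,-0.05,1],[11,-1.4,0,0,0,-0.1,1],[15,-1.9,0,0,0,-0.15,1],[19,-2.4,0,0,0,-0.2,1],[23,-2.9,0,0,0,-0.2,1],[27,-3.4,0,0,0,-0.2,1],[31,-3.9,0,0,0,-0.2,1],[35,-4.4,0,0,0,-0.2,1],[37,-4.7,0.7,0,0,-0.2,1],[37.9,-4.8,2,0,0,-0.2,1],[37.9,-4.8,5,0,0,-0.2,1],[37.9,-4.8,8,0,0,-0.2,1],[37.9,-4.8,10.5,0,0,-0.2,1],[37.9,-4.8,11.5,0,0,-0.2,1],[37.9,-4.8,11.5,0,0,-0.2,1],[37.9,-4.8,11.5,0,0,-0.2,1]]]'

```text
t: 14.78
eef_pos: [460.3, 265.1, 9.7]
tool_rot: [[-0.053, 0.999, -0.003], [0.999, 0.053, -0.001], [-0.001, -0.003, -1.0]]
contact_force: [-0.2, 0.1, -1.2]
grip_width: 52.4
grasp_force: 60.7
```

Request:
play_rows --motion '[[[0,0,0,0,0,0,-0.8],[0,0,0,0,0,0,-0.8],[0,0,0,0,0,0,-0.8],[0,0,0,0,0,0,-0.8],[0,0,-3,0,0,0,-0.8],[0,0,-6,0,0,0,-1],[0,0,-9,0,0,0,-1],[0,0,-12,0,0,0,-1],[0,0,-12.5,0,0,0,-1],[0,0,-12.5,0,0,0,1],[0,0,-12.5,0,0,0,1]]]'

```text
t: 15.7
eef_pos: [461.7, 266.0, 136.2]
tool_rot: [[-0.053, 0.999, 0.001], [0.999, 0.053, 0.0], [0.0, 0.001, -1.0]]
contact_force: [-0.6, -0.6, -0.0]
grip_width: 64.2
grasp_force: 0.0
```

```bash
python3 - <<'E'
from seg import *
t=snap('top','t4.png'); C=cloud(t)
cv2.imwrite('pics/c4.png',cv2.resize(t['color'][120:290,85:385],(780,442),interpolation=cv2.INTER_CUBIC))
casts(t,C,395,540,-148,140,14,45)
# treadle pad: yellow, wide part
hsv=cv2.cvtColor(t['color'],cv2.COLOR_BGR2HSV); m=cv2.inRange(hsv,(15,90,90),(35,255,255)); m[:, :310]=0; m[:,350:]=0; m[:160]=0; m[250:]=0
for v in range(196,242,2):
    u=np.flatnonzero(m[v]); print(v,u.min() if len(u) else '',u.max() if len(u) else '',end=' | ')
print(plane(t,(327.5,224),69))
go((503,-196,130,90),(503,-196,75,90))
E
```

```text
196 326 330 | 198 326 330 | 200 326 330 | 202 326 330 | 204 326 330 | 206 326 330 | 208 326 330 | 210 326 330 | 212 320 330 | 214 319 336 | 216 319 336 | 218 319 335 | 220 319 335 | 222 319 335 | 224 319 335 | 226 319 335 | 228 319 335 | 230 318 335 | 232 318 335 | 234 318 335 | 236   | 238   | 240   | [[ 502.8250568  -195.57906189   69.        ]]
(503, -196, 130) -> [-46.32   1.75   0.54] [-0.001  0.     0.053]
(503, -196, 75) -> [-46.32   1.75   6.04] [-0.001  0.     0.053]
```

View pics/c4.png

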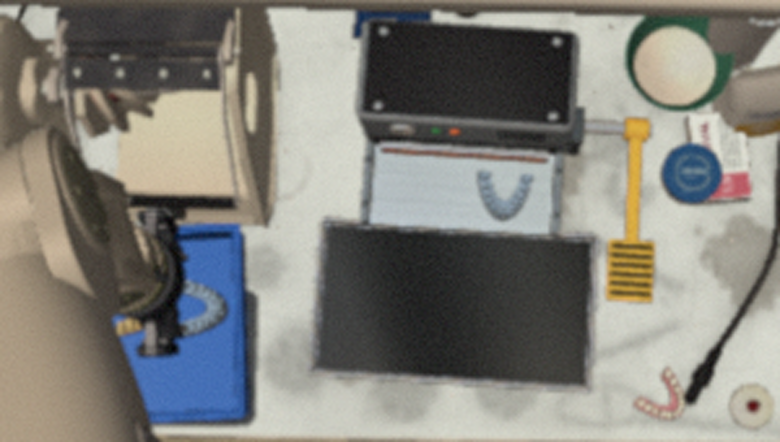

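The tray is empty and the treadle pad's centre is at (630,270). I'll go above the pad with the gripper shut.

Request:
play_rows --motion '[[[-4,0.2,0,0,0,0,1],[-8,0.4,0,0,0,0.05,1],[-12,0.6,0,0,0,0.05,1],[-16,0.7,0,0,0,0.05,1],[-20,0.8,0,0,0,0.05,1],[-24,1,0,0,0,0.05,1],[-28,1.2,0,0,0,0.05,1],[-32,1.4,0,0,0,0.05,1],[-36,1.6,0,0,0,0.05,1],[-40,1.7,0,0,0,0.05,1],[-44,1.7,0.5,0,0,0.05,1],[-46,1.7,0.5,0,0,0.05,1],[-46.3,1.7,2,0,0,0.05,1],[-46.3,1.7,4,0,0,0.05,1],[-46.3,1.7,5,0,0,0.05,1],[-46.3,1.7,5,0,0,0.05,1],[-46.3,1.7,5,0,0,0.05,1]]]'

```text
t: 17.17
eef_pos: [501.9, -194.5, 84.8]
tool_rot: [[-0.003, 1.0, -0.003], [1.0, 0.003, 0.002], [0.002, -0.003, -1.0]]
contact_force: [0.1, 0.1, 0.2]
grip_width: -0.2
grasp_force: 0.0
```

```bash
python3 - <<'E'
from h import *
t=snap('top','t5.png'); s=snap('scene')
go((503,-195,69,90),(503,-195,30,90))
E
```

```text
(503, -195, 69) -> [ 0.02 -0.04  1.76] [ 0.    -0.     0.004]
(503, -195, 30) -> [ 0.02 -0.04  5.66] [ 0.    -0.     0.004]
```

Request:
play_rows --motion '[[[0,0,1,0,0,0,1],[0,0,1.5,0,0,0,1],[0,0,1.8,0,0,0,1],[0,0,2.1,0,0,0,1],[0,0,2.4,0,0,0,1],[0,0,2.7,0,0,0,1],[0,0,3,0,0,0,1],[0,0,3.3,0,0,0,1],[0,0,3.6,0,0,0,1],[0,0,3.9,0,0,0,1],[0,0,4.2,0,0,0,1],[0,0,4.5,0,0,0,1],[0,0,4.8,0,0,0,1],[0,0,5,0,0,0,1],[0,0,5.2,0,0,0,1],[0,0,5.4,0,0,0,1],[0,0,5.6,0,0,0,1],[0,0,5.6,0,0,0,1]]]'

```text
t: 18.77
eef_pos: [505.4, -195.9, 31.2]
tool_rot: [[-0.004, 1.0, 0.004], [1.0, 0.004, -0.001], [-0.001, 0.004, -1.0]]
contact_force: [2.5, 2.1, 7.3]
grip_width: -0.1
grasp_force: 3.0
```

Request:
play_rows --motion '[[[0,0,0.2,0,0,0,1],[0,0,0.4,0,0,0,1],[0,0,0.6,0,0,0,1],[0,0,0.6,0,0,0,1],[0,0,0.6,0,0,0,1]]]'

```text
t: 19.18
eef_pos: [506.3, -196.1, 26.0]
tool_rot: [[-0.004, 1.0, 0.006], [1.0, 0.004, -0.001], [-0.001, 0.006, -1.0]]
contact_force: [1.2, 3.1, 7.9]
grip_width: -0.4
grasp_force: 3.6
```

Request:
play_rows --motion '[[[0,0,0.2,0,0,0,1],[0,0,0.3,0,0,0,1],[0,0,0.3,0,0,0,1],[0,0,0.3,0,0,0,1]]]'

```text
t: 19.52
eef_pos: [506.7, -196.2, 24.7]
tool_rot: [[-0.004, 1.0, 0.008], [1.0, 0.004, -0.002], [-0.002, 0.008, -1.0]]
contact_force: [-0.2, 5.1, 21.7]
grip_width: 0.6
grasp_force: 10.4
```

```bash
python3 - <<'E'
from seg import *
t=snap('top','t6.png'); C=cloud(t)
casts(t,C,395,552,-145,140,14,60)
print(robot.get_state()['contact_force'])
E
```

```text
px [270. 215.] n 532 rect c [517.9 -30.6] wh [ 67.4 224.6] ang 0.2 mean [528.6 -36.9  38. ] zmax [38.8 51.3] bgr [128. 127. 127.]
[-0.48687939  4.73878244 21.13932598]
```

Force jumped to 21 N, so the treadle is on its stop. I'll hold a moment, then release and look.

Request:
play_rows --motion '[[[0,0,0,0,0,0,1],[0,0,0,0,0,0,1],[0,0,-0.5,0,0,0,1],[0,0,-1.2,0,0,0,1],[0,0,-2,0,0,0,1],[0,0,-3,0,0,0,1],[0,0,-4,0,0,0,1],[0,0,-5,0,0,0,1],[0,0,-7,0,0,0,1],[0,0,-10,0,0,0,1],[0,0,-12,0,0,0,-1],[0,0,-12,0,0,0,-1],[0,0,-12,0,0,0,-1]]]'

```text
t: 20.65
eef_pos: [504.1, -196.1, 142.9]
tool_rot: [[-0.003, 1.0, 0.003], [1.0, 0.003, -0.002], [-0.002, 0.003, -1.0]]
contact_force: [0.5, 0.1, 0.3]
grip_width: 35.8
grasp_force: 0.0
```

```bash
python3 - <<'E'
from seg import *
t=snap('top','t7.png'); C=cloud(t); s=snap('scene')
cv2.imwrite('pics/c7.png',np.vstack([cv2.resize(t['color'][120:290,185:385],(560,476),interpolation=cv2.INTER_CUBIC)[:330],cv2.resize(s['color'][170:280,210:400],(560,324))[:270]]))
casts(t,C,395,551,-145,140,14,60)
E
```

```text
px [276. 223.] n 201 rect c [508.9 -54.3] wh [60.3 49.7] ang 86.9 mean [508.  -54.9  33.1] zmax [32.9 42.2] bgr [135. 126. 114.]
```

View pics/c7.png

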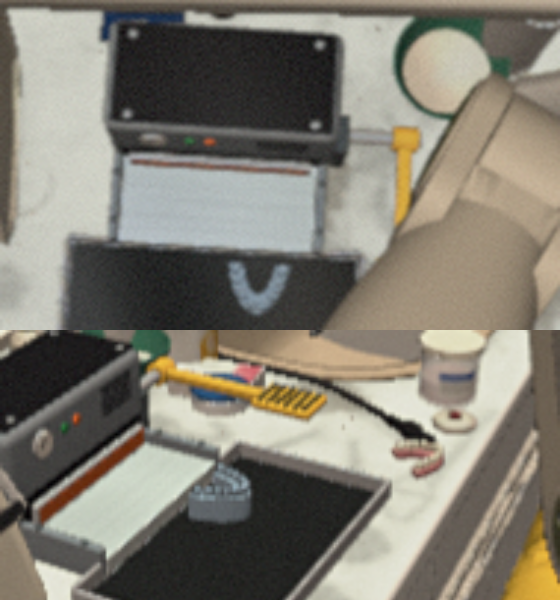

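The cast dropped flat into the tray (top view, 260,287) and the treadle is back up. Next I'll go over the cast with the grip across its legs (along y).

```bash
python3 - <<'E'
from h import *
go((509,-54,100,176.9),(509,-54,8,176.9))
E
```

```text
(509, -54, 100) -> [14.12  0.68  4.08] [-0.000e+00 -1.000e-03 -1.514e+00]
(509, -54, 8) -> [14.12  0.69 13.28] [-0.000e+00 -1.000e-03 -1.514e+00]
```

Request:
play_rows --motion '[[[3,0,0,0,0,-0.12,-1],[6,0.3,0,0,0,-0.24,-1],[9,0.5,0,0,0,-0.36,-1],[12,0.6,0,0,0,-0.48,-1],[14,0.7,0,0,0,-0.6,-1],[14.1,0.7,1,0,0,-0.72,-1],[14.1,0.7,2,0,0,-0.84,-1],[14.1,0.7,3,0,0,-0.96,-1],[14.1,0.7,4,0,0,-1.08,-1],[14.1,0.7,4,0,0,-1.2,-1],[14.1,0.7,4,0,0,-1.32,-1],[14.1,0.7,4,0,0,-1.44,-1],[14.1,0.7,4,0,0,-1.514,-1],[14.1,0.7,6,0,0,-1.514,-1],[14.1,0.7,7,0,0,-1.514,-1],[14.1,0.7,7,0,0,-1.514,-1],[14.1,0.7,7,0,0,-1.514,-1]]]'

```text
t: 22.17
eef_pos: [508.2, -54.1, 69.8]
tool_rot: [[-0.999, 0.054, -0.004], [0.054, 0.999, 0.001], [0.004, 0.001, -1.0]]
contact_force: [-1.0, 0.3, 0.0]
grip_width: 85.5
grasp_force: 0.0
```

```bash
python3 - <<'E'
from h import *
go((508,-54.5,8,176.9))
E
```

```text
(508, -54.5, 8) -> [-0.01 -0.05  6.18] [ 0.001 -0.004  0.   ]
```

Request:
play_rows --motion '[[[0,0,3,0,0,0,-1],[0,0,5,0,0,0,-1],[0,0,6,0,0,0,-1],[0,0,6.2,0,0,0,-1],[0,0,6.2,0,0,0,1],[0,0,6.2,0,0,0,1],[0,0,6.2,0,0,0,1],[0,0,6.2,0,0,0,1],[0,0,6.2,0,0,0,1],[0,0,6.2,0,0,0,1],[0,0,6.2,0,0,0,1],[0,0,6.2,0,0,0,1],[0,0,3,0,0,0,1],[0,0,0,0,0,0,1],[0,0,-3,0,0,0,1],[0,0,-5,0,0,0,1],[0,0,-5.5,0,0,0,1],[0,0,-5.5,0,0,0,1]]]'

```text
t: 23.67
eef_pos: [511.5, -54.9, 128.8]
tool_rot: [[-0.999, 0.054, 0.005], [0.054, 0.999, -0.001], [-0.005, -0.001, -1.0]]
contact_force: [-0.3, 0.4, -2.0]
grip_width: 53.5
grasp_force: 61.6
```

```bash
python3 - <<'E'
from seg import *
t=snap('top'); C=cloud(t)
print('tote contents'); casts(t,C,350,525,228,432,22,54)
go((375,315,120,183),(375,315,12,183))
E
```

```text
tote contents
px [118. 237.] n 191 rect c [463.4 392.6] wh [60.6 48.4] ang 5.3 mean [461.3 391.5  31. ] zmax [30.7 40.1] bgr [139. 143. 145.]
px [138. 238.] n 175 rect c [461.8 334.7] wh [60.8 49.6] ang 4.8 mean [459.9 334.8  28.3] zmax [28.1 35.5] bgr [ 94. 124. 142.]
px [162. 238.] n 204 rect c [459.  265.1] wh [59.2 49.7] ang 2.0 mean [458.7 264.5  35.2] zmax [35.  43.9] bgr [131. 117. 103.]
(375, 315, 120) -> [15.5  36.18  0.65] [-0.     0.002 -0.106]
(375, 315, 12) -> [15.52 36.19 11.45] [-0.     0.002 -0.106]
```

All three casts lie flat in the tote. I'll put the last one in the front strip.

Request:
play_rows --motion '[[[1.2,3,0,0,0,0,1],[2.8,6.5,0,0,0,-0.03,1],[4.3,10,0,0,0,-0.06,1],[5.8,13.5,0,0,0,-0.1,1],[7.3,17,0,0,0,-0.1,1],[8.8,20.5,0,0,0,-0.1,1],[10.3,24,0,0,0,-0.1,1],[11.8,27.5,0,0,0,-0.1,1],[13.3,31,0,0,0,-0.1,1],[14.8,34.5,0,0,0,-0.1,1],[15.5,36.2,0.5,0,0,-0.1,1],[15.5,36.2,1,0,0,-0.1,1],[15.5,36.2,4,0,0,-0.1,1],[15.5,36.2,7,0,0,-0.1,1],[15.5,36.2,9.5,0,0,-0.1,1],[15.5,36.2,11,0,0,-0.1,1],[15.5,36.2,11.5,0,0,-0.1,1],[15.5,36.2,11.5,0,0,-0.1,1],[15.5,36.2,11.5,0,0,-0.1,1]]]'

```text
t: 25.3
eef_pos: [372.5, 313.4, 9.8]
tool_rot: [[-0.999, -0.046, -0.004], [-0.046, 0.999, -0.002], [0.004, -0.002, -1.0]]
contact_force: [-2.4, -1.3, 2.0]
grip_width: 53.2
grasp_force: 60.4
```

Request:
play_rows --motion '[[[0,0,0,0,0,0,-0.8],[0,0,0,0,0,0,-0.8],[0,0,0,0,0,0,-0.8],[0,0,0,0,0,0,-0.8],[0,0,-3,0,0,0,-0.8],[0,0,-6,0,0,0,-0.8],[0,0,-9,0,0,0,-0.8],[0,0,-12,0,0,0,-0.8],[0,-4,-15,0,0,0,-0.8],[0,-8,-17,0,0,0,-0.8],[0,-12,-17,0,0,0,-0.8],[0,-16,-17,0,0,0,-0.8],[0,-20,-17,0,0,0,-0.8],[0,-24,-17,0,0,0,-0.8],[0,-28,-17,0,0,0,-0.8],[0,-30,-17,0,0,0,-0.8],[0,-30,-17,0,0,0,-0.8],[0,-30,-17,0,0,0,-0.8]]]'

```text
t: 26.8
eef_pos: [388.4, 14.5, 181.3]
tool_rot: [[-0.999, -0.043, 0.0], [-0.043, 0.999, 0.0], [-0.0, 0.0, -1.0]]
contact_force: [0.9, -0.6, 0.2]
grip_width: 76.5
grasp_force: 0.0
```

```bash
python3 - <<'E'
from seg import *
t=snap('top'); C=cloud(t); s=snap('scene')
casts(t,C,345,525,228,432,22,54)
cv2.imwrite('pics/c8.png',np.vstack([cv2.resize(t['color'][120:290,85:385],(600,340)),cv2.resize(s['color'][180:380,130:400],(600,444))])[:600])
E
```

```text
px [118. 237.] n 192 rect c [462.6 392.6] wh [60.6 48.3] ang 3.2 mean [461.1 391.7  31.2] zmax [30.3 40.8] bgr [143. 147. 149.]
px [138. 238.] n 175 rect c [460.5 335. ] wh [57.7 49.7] ang 4.2 mean [459.  334.5  28.2] zmax [27.9 36.7] bgr [ 95. 128. 147.]
px [162. 238.] n 207 rect c [459.1 265.4] wh [59.3 48.6] ang 2.6 mean [458.7 264.7  34.9] zmax [34.6 44.7] bgr [134. 119. 104.]
px [144. 268.] n 207 rect c [370.8 312.7] wh [50.3 61.8] ang 4.7 mean [373.  311.1  34.9] zmax [34.2 45.5] bgr [134. 118. 104.]
```

View pics/c8.png

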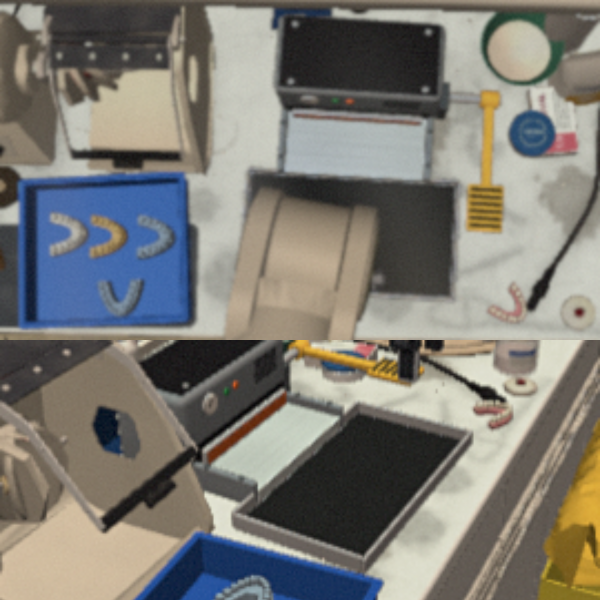

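All four casts lie flat in the tote (67,235; 108,237; 155,237; 120,297). The bed and tray are empty, the treadle is up and the bystanders are untouched.

```bash
python3 -c "
from cell import robot
print(robot.finish_job())"
```

```text
the job is handed in; nothing more can be done
None
```

I put the cream, gold and blue casts from the tray in the blue tote, then pressed the treadle to its stop and collected the blue cast it pushed off the bed; there was no denture in the tray, and the job is handed in.

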